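# Roll the piston caddy into its bay beside the caliper

### The arm

A 6-joint arm with a two-finger parallel gripper is mounted at the origin on the work surface. World frame = base frame: x ahead of the robot, y to its left, z up, the work surface at z = 0. Lengths are in m, angles in rad, forces in N, time in s.
With the tool pointing down it reaches from about 0.3 to 0.775 m from the base axis. Payload 14.6 kg.
Tool frame: the origin (TCP) lies midway between the tips of the shut fingers; the grasp point (between the pads) lies 19 mm behind it (bot.grip_depth is the distance from the TCP to the grasp point, in m); z points along the fingers, y is the line along which they close (so a half turn about z gives the same grasp; the last joint's range is limited). The gripper opens to 94 mm and grips with 3 to 60 N. Pads are 16 mm wide; open, the fingers measure 119 mm over their backs; the gripper's body (75 mm by 177 mm) begins 78 mm behind the grasp point.
Start: joints at [1.073, 0.3, 1.521, -0, 1.321, -0.067], TCP at [0.23, 0.5, 0.205] pointing down, gripper open.
Joint ranges: [-3.03, 3.03], [-0.79, 2.21], [0.23, 2.52], [-1.04, 4.18], [0, 3.07], [-2.55, 2.55]. Speed limits (rad/s): [2.22, 2.22, 2.57, 3.14, 3.14, 3.14].

### API

Orientations are given as a 3x3 rotation matrix whose columns are the frame's x, y, z axes.
In Python, from workcell import bot gives the robot as it stands.
- The arm moves only by the tool play_rows, never from a script. Its argument "targets" is one flat list of numbers, 7 for each row, row after row: the closure, from 0 (fully open) to 1 (shut), then the shift along the tool's x, y, z in units of 30 mm (1.0 is 30 mm), then the turn, a rotation vector about the tool's x, y, z in units of 8 degrees (1.0 is 8 degrees). In form: [fingers, dx, dy, dz, ax, ay, az, fingers, dx, dy, dz, ax, ay, az, ...]. A call has exactly 5 rows; each row shifts and turns the commanded pose from where the row before left it, along the tool's axes as they then stand; what a row does not reach is not made up. A row lasts 1/10 s, in which the tool goes at most 50 mm and 8.59 degrees, less where a joint would pass 70% of its speed; a pose out of reach is approached as far as the arm can. A call is refused whole if a number of a shift passes 1 or a number of a turn 1, either way. A call with a gripper value outside its range is refused whole. The fingers move at their own pace and stop on an object; the grip force is fixed at half the most. Time passes only in rows, so rows that do not move let the fingers close, or fill a call up. It gives the time, the measured TCP pose, the force, the opening and the grip force at its end, in the units of the state.
- bot.observe(): the state, without advancing time (a new reading comes with each control period).
- bot.read_camera(name): name is "scene" or "top" or "wrist"; returns the picture (420x560x3 uint8, red, green, blue); there is no depth.
- bot.calibration(name): a dict with "fx", "fy", "cx", "cy" (pixels), "origin" and "rotation" of the camera in the world; the wrist camera has in their place "hand_eye" (4x4, takes a point from camera to tool coordinates, whose origin is the TCP and whose axes are the flange's). Camera axes: x right, y down, z forward; pixel columns grow to the right and rows downward; lengths in m; the calibration is good to about 2 mm. A picture is of the moment at which its call begins: read the wrist's pose just before it. calibration takes no time and is no camera call.
- bot.sign_off(): hands the job in; it is judged then, once.
Trained networks look in the newest picture that a camera, given by its name, has taken for a name from the list of things; names that differ only in an ending like _2 or _b are one class to them, and where a whole thing is asked for, a point or a joint stands for the part that bears it (a point fixed in the world has none). Each returns a list of dicts, best first, with "p" (0 to 1); they miss things now and then, are a little off and sometimes report something else, mostly with a low value. They report only what shows in the picture. A call takes as long as a camera call. They do not tell look-alikes from the thing itself.
- bot.trace(label, camera): "mask" (420x560 bool, what is visible of it) and "centre" ([column, row] in pixels, amid what is visible of it).
- bot.spot_point(label, camera): "centre" ([column, row] in pixels: a listed point, or the origin of a listed thing).
The state is a dict: "time_s": time; "joints": joint angles; "joint_vel": joint speeds; "effort": joint torques, N m; "tcp_pos": TCP position; "orientation": TCP orientation; "contact_force": force on the tool from outside, world axes, zero at the start; "torque": the same for the moment, N m; "finger_gap": opening from 0.0 (shut) to 1.0 (fully open); "finger_force": force on a finger pad.
Only numpy, scipy, OpenCV 4.12 (cv2) and the standard library are available. Lean on these libraries where they do the work, as an engineer would, in place of code of your own. Each camera call takes 0.05 s, during which the arm holds its last target. There are 200 camera calls.

### The job

Lift the wooden chock from in front of the caddy's nose and stand it to one side. Push the small caddy by its bar, nose first on its wheels, until its swivel castors trail straight, then steer it into the marked bay and let go: centred and square between the corner marks, castors still trailing, its piston upright. Then stand the chock back square across the nose, within a finger's width, and leave everything else on the bench alone.

Things in the scene. Friction and masses are not known exactly. Their poses are not given: they have to be found in the camera images.
- caddy: Small dark-steel parts caddy on four 26 mm wheels, 146 mm long, 96 wide, 116 high over its push bar, about 1 kg loaded. Origin at bench level below its middle; +x forward to the nose, z up. Nose face 72 mm ahead of the origin, tail 74 behind. Tray floor at 36 mm height, rim at 58; the tray runs from 57 mm behind to 67 ahead. Rolls easily (about 0.5 N)
- caddy_bar (a point): Middle of the push bar: a round steel bar 12 mm thick, 76 mm long along the caddy's y, axis 110 mm above the bench and 68 mm behind the caddy's origin, on a 9 mm post at each end. Can be gripped from above, fingers closing along the caddy's x; under it the deck is at 36 mm and the tray's 58 mm high tail wall stands 9.5 mm ahead of it
- caddy_nose (a point): Middle of the nose, 70 mm ahead of the caddy's origin, at 34 mm height. The two wheels here do not swivel: their axle lies 45 mm ahead of the origin, so the caddy rolls along its own x and turns about a point on that axle's line
- castor_left (a joint): Swivel angle of the left tail castor (rad, positive anticlockwise from above): 0 when the wheel trails straight behind its pivot; starts turned askew (wheel inward) at 0.9 to 2.1. Pivot 42 mm behind the caddy's origin, 34 mm to the side, wheel 16 mm off the pivot. Rolling 60 mm straight ahead makes it trail; rolling back swings it round again
- castor_right (a joint): The same for the right castor; starts at -2.1 to -0.9
- piston: Bright chrome piston, 48 mm across and 44 mm high, standing loose on end in the caddy's tray near the nose (top at 80 mm height). Origin at the centre of its underside
- chock: Dark oak chock: block 40 mm (its x) by 100 (its y) by 40 high with two steel straps; on its top middle an upright wooden grip 34 mm (x) by 14 (y), top 80 mm above the bench; 0.3 kg. Origin at the centre of its underside. Starts across the lane about 11 mm ahead of the nose, its x along the caddy's. Pinch the grip across its 14 mm, 60 to 65 mm above the bench
- bay: Parking bay painted flat on the bench: four L-shaped worn white corner marks enclosing 176 mm (its x) by 128 mm (its y). Origin at its middle at bench level; +x points to its head end (a short tick outside the middle of that end). The caddy's origin and x should come onto the bay's: enter from the -x end. A fixed caliper in a toggle clamp stands beyond it
- clear_spot (a point): Middle of a bare patch of bench, about 120 mm by 120 mm, on the far side of the lane, where the chock can stand meanwhile (another free place will do). The bench between caddy and bay is also bare. At bench height
- backing_plate: Bystander: flat steel pad backing plate 154 by 44 by 6 mm; origin under its middle
- fitting: Bystander: brass fitting standing upright, 40 mm across, 64 mm high; origin under its middle
- brake_pad: Bystander: brake pad 110 by 42 by 16 mm lying flat; origin under its middle
- wrench: Bystander: steel wrench 190 mm long lying flat; origin near its middle
- spare_piston: Bystander: larger chrome piston standing on the bench, 54 mm across, 52 mm high; origin under its middle
- fluid_can: Bystander: bare metal can 66 mm across, 140 mm high; origin under its middle
- hammer: Bystander: hammer 260 mm long lying flat; origin near its middle
There are look-alikes about, which are no part of the job. Several things look just like the chock: the one meant starts farthest to the robot's left. Leave any white look-alike of the caddy alone.

How it is judged:
By the outcome, as a careful person would: the job done as asked, in the order asked, and still so for the second after the job is handed in, with the robot touching nothing.
It also fails if it takes over 72 s, if anything falls off the work surface, if the arm or the gripper's body presses on something with over 40 N, if the wrist force passes 120 N, or if a joint passes its speed limit or range.

## Working session

There is one attempt and no reset: what is moved stays moved. The work goes in short steps, Python scripts to look and compute and a tool call to move; the robot and the scene stay as the last step left them, time stands still between calls to the robot, and variables do not carry over. Pictures are saved under pics/ and viewed, at most 12 in all, crops included, and the job is handed in when it is done.

Besides the shell and the picture viewer there is one more tool, called after ">>>" as name(argument=value, ...) on one line, values as JSON. play_rows: Moves the arm, as the interface text tells. Its arguments: {"type":"object","properties":{"targets":{"type":"array","items":{"type":"number"}}},"required":["targets"]}

```bash
mkdir -p pics; ls; cat > h.py <<'E'
import numpy as np, cv2
from workcell import bot
def cam(n):
    c=bot.calibration(n)
    if 'hand_eye' in c:
        s=bot.observe(); T=np.eye(4); T[:3,:3]=s['orientation']; T[:3,3]=s['tcp_pos']; T=T@np.array(c['hand_eye'])
        return c,T[:3,3],T[:3,:3]
    return c,np.array(c['origin']),np.array(c['rotation'])
def ray(n,px,C=None):
    c,o,R=C or cam(n); d=R@np.array([(px[0]-c['cx'])/c['fx'],(px[1]-c['cy'])/c['fy'],1]); return o,d/np.linalg.norm(d)
def onz(n,px,z,C=None):
    o,d=ray(n,px,C); return o+d*(z-o[2])/d[2]
def proj(n,P,C=None):
    c,o,R=C or cam(n); q=(np.atleast_2d(P)-o)@R; return np.c_[q[:,0]/q[:,2]*c['fx']+c['cx'],q[:,1]/q[:,2]*c['fy']+c['cy']]
def tri(rays):
    A=np.zeros((3,3));b=np.zeros(3)
    for o,d in rays: M=np.eye(3)-np.outer(d,d);A+=M;b+=M@o
    return np.linalg.solve(A,b)
def shot(n,f):
    im=bot.read_camera(n); cv2.imwrite('pics/'+f,im[:,:,::-1]); return im
E
python3 - <<'E'
from h import *
np.set_printoptions(precision=3,suppress=True)
shot('top','t0.png');shot('scene','s0.png')
for n in('top','scene'):
    c,o,R=cam(n);print(n,c['fx'],o,R.tolist())
    for l in ['caddy','caddy_bar','caddy_nose','chock','bay','clear_spot','piston']:
        print(n,l,[(np.round(r['centre']),round(r['p'],2),onz(n,r['centre'],{'caddy_bar':.11,'caddy_nose':.034,'piston':.036}.get(l,0))[:2]) for r in bot.spot_point(l,n)])
E
```

```text
pics
top 453.3484605761747 [ 0.474 -0.011  1.372] [[-0.025743693827037797, -0.998863871428693, 0.04010272537649408], [-0.999578695331423, 0.026258591723002957, 0.012366009876046928], [-0.013405001591554763, -0.03976748313895924, -0.9991190385620337]]
top caddy [(array([184., 296.]), 0.8, array([0.292, 0.278])), (array([345., 219.]), 0.6, array([ 0.511, -0.215]))]
top caddy_bar [(array([200., 304.]), 0.86, array([0.283, 0.21 ])), (array([372., 220.]), 0.85, array([ 0.502, -0.274])), (array([312., 228.]), 0.6, array([ 0.487, -0.106]))]
top caddy_nose [(array([322., 225.]), 0.71, array([ 0.494, -0.142])), (array([162., 284.]), 0.69, array([0.333, 0.334]))]
top chock [(array([311., 231.]), 0.96, array([ 0.478, -0.112])), (array([402., 198.]), 0.81, array([ 0.569, -0.388])), (array([394., 139.]), 0.57, array([ 0.749, -0.37 ]))]
top bay []
top clear_spot [(array([275., 160.]), 0.79, array([ 0.696, -0.009]))]
top piston [(array([337., 222.]), 0.81, array([ 0.501, -0.185]))]
scene 404.5270093366538 [1.206 0.598 0.649] [[-0.6761952986452069, 0.3887945513644129, -0.6257784871018373], [0.736557
[... 273 characters left out ...]
9.]), 0.85, array([0.294, 0.217])), (array([221., 168.]), 0.75, array([ 0.515, -0.273]))]
scene caddy_nose [(array([438., 250.]), 0.68, array([0.34 , 0.347])), (array([257., 203.]), 0.56, array([ 0.496, -0.143]))]
scene chock [(array([265., 214.]), 0.86, array([ 0.484, -0.12 ])), (array([139., 220.]), 0.73, array([ 0.76, -0.36])), (array([182., 194.]), 0.68, array([ 0.58 , -0.399])), (array([241., 263.]), 0.43, array([ 0.689, -0.004]))]
scene bay []
scene clear_spot [(array([239., 260.]), 0.9, array([ 0.683, -0.016])), (array([239., 204.]), 0.25, array([ 0.497, -0.222]))]
scene piston [(array([250., 198.]), 0.61, array([ 0.491, -0.174])), (array([264., 216.]), 0.21, array([ 0.534, -0.076]))]
```

View pics/t0.png

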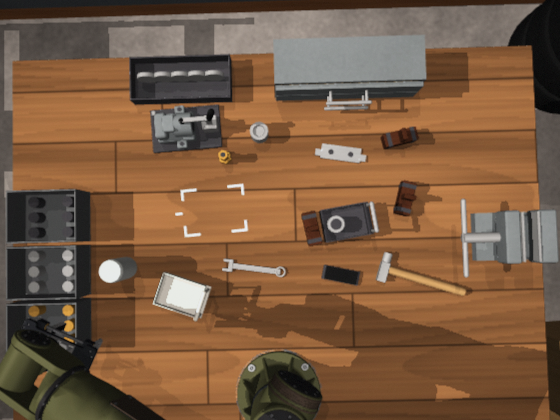

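View pics/s0.png

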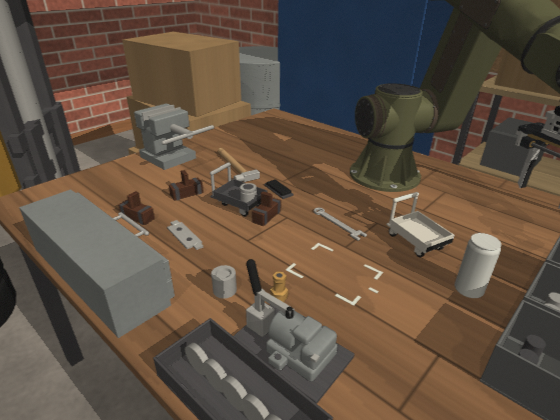

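The dark caddy is at top (345,222) with its nose pointing left (+y). Its chock is at (311,229), the bay at (213,210) with its head tick at (179,214), and the white look-alike caddy at (183,295). I'll measure the bay corners and triangulate next.

```bash
python3 - <<'E'
from h import *
np.set_printoptions(precision=4,suppress=True)
t={n:cam(n) for n in('top','scene')}
im={'top':bot.read_camera('top'),'scene':bot.read_camera('scene')}
# bay corner blobs
for n,(x0,x1,y0,y1) in {'top':(170,255,178,245),'scene':(280,390,236,308)}.items():
    g=im[n].astype(int); w=((g.min(2)>150)&(g.max(2)-g.min(2)<75)).astype(np.uint8)
    m=np.zeros_like(w);m[y0:y1,x0:x1]=w[y0:y1,x0:x1]
    k,L,st,ce=cv2.connectedComponentsWithStats(m)
    allp=[]
    for i in range(1,k):
        if st[i,4]<4: continue
        ys,xs=np.where(L==i); P=np.array([onz(n,(a,b),0,t[n])[:2] for a,b in zip(xs,ys)])
        print(n,st[i],onz(n,ce[i],0,t[n])[:2]); 
        if st[i,4]>20: allp.append(P)
    R=np.vstack(allp).astype(np.float32)*1000; print('rect',cv2.minAreaRect(R))
def pick(l,n,near,z):
    r=bot.spot_point(l,n); c=[q['centre'] for q in r]
    if not c: return None
    d=[np.linalg.norm(onz(n,p,z,t[n])[:2]-near) for p in c]; return c[int(np.argmin(d))] if min(d)<.05 else None
for l,near,z in [('caddy',(.5,-.218),0),('caddy_bar',(.508,-.274),.11),('caddy_nose',(.495,-.143),.034),('chock',(.48,-.115),0),('piston',(.497,-.18),.036),('clear_spot',(.69,-.01),0)]:
    p=[pick(l,n,near,z) for n in t]
    if None not in [type(q) if q is not None else None for q in p]: print(l,tri([ray(n,q,t[n]) for n,q in zip(t,p)]),[onz(n,q,z,t[n])[:2] for n,q in zip(t,p)])
    else: print(l,p)
c=bot.calibration('wrist');print(c['hand_eye'],c['fx']);s=bot.observe();print(s['orientation'],s['tcp_pos'],s['time_s'])
E
```

```text
top [227 184  17  11  75] [0.6171 0.1094]
top [180 188  17  13  73] [0.6052 0.2644]
top [175 212   8   4  24] [0.541  0.2891]
top [231 220  17  13  81] [0.4921 0.1   ]
top [184 226  17  11  76] [0.4807 0.255 ]
rect ((547.92529296875, 192.85467529296875), (145.83619689941406, 214.51840209960938), 4.313514709472656)
scene [312 243  21   8  46] [0.4943 0.0978]
scene [286 264  17  14  54] [0.618  0.1076]
scene [364 265  19  14  57] [0.4823 0.2573]
scene [369 288   9   5  17] [0.5418 0.2894]
scene [336 294  25  11  76] [0.6058 0.266 ]
scene [280 302   7   6  21] [0.7212 0.1692]
rect ((600.84912109375, 185.70346069335938), (246.06280517578125, 192.31427001953125), 4.346619606018066)
caddy [ 0.5029 -0.213   0.0157] [array([ 0.5059, -0.2181]), array([ 0.4833, -0.2297])]
caddy_bar [[372.5, 216.2], None]
caddy_nose [ 0.4885 -0.1377  0.0443] [array([ 0.4913, -0.1416]), array([ 0.4738, -0.1468])]
chock [ 0.4849 -0.1248 -0.011 ] [array([ 0.4859, -0.1252]), array([ 0.496 , -0.1115])]
piston [ 0.4955 -0.1807  0.0355] [array([ 0.4976, -0.1828]), array([ 0.4943, -0.1775])]
clear_spot [ 0.6907 -0.0134 -0.0007] [array([ 0.6942, -0.017 ]), array([ 0.6882, -0.0086])]
[[-0.0004 -0.9589 -0.2839  0.0812]
 [ 1.     -0.0005  0.0004 -0.0002]
 [-0.0005 -0.2839  0.9589 -0.1785]
 [ 0.      0.      0.      1.    ]] 344.8061835515103
[[-0.9086  0.4176 -0.    ]
 [ 0.4176  0.9086  0.    ]
 [ 0.      0.     -1.    ]] [0.2297 0.4997 0.2055] 1.5
```

>>> play_rows(targets=[0,0,0,0,0,0,1,0,0,0,0,0,0,1,0,0,0,0,0,0,1,0,0,0,0,0,0,1,0,0,0,0,0,0,1])

```text
time_s: 2.0
tcp_pos: [0.2297, 0.4997, 0.2055]
orientation: [[-0.422, 0.906, 0.0], [0.906, 0.422, 0.0], [0.0, 0.0, -1.0]]
contact_force: [0.6, 0.5, -0.2]
finger_gap: 1.001
finger_force: 0.0
```

>>> play_rows(targets=[0,0,0,0,0,0,1,0,0,0,0,0,0,1,0,0,0,0,0,0,0.54,0,-1,0.3,0,0,0,0,0,-1,0.3,0,0,0,0])

```text
time_s: 2.5
tcp_pos: [0.2527, 0.4409, 0.2051]
orientation: [[-0.088, 0.996, -0.0], [0.996, 0.088, -0.0], [-0.0, -0.0, -1.0]]
contact_force: [0.7, -0.3, 0.2]
finger_gap: 1.001
finger_force: 0.0
```

>>> play_rows(targets=[0,-1,0.3,0,0,0,0,0,-1,0.3,0,0,0,0,0,-1,0.3,0,0,0,0,0,-1,0.3,0,0,0,0,0,-1,0.3,0,0,0,0])

```text
time_s: 3.0
tcp_pos: [0.311, 0.2948, 0.2056]
orientation: [[-0.087, 0.996, 0.0], [0.996, 0.087, 0.0], [0.0, 0.0, -1.0]]
contact_force: [1.0, 0.3, 0.7]
finger_gap: 1.0
finger_force: 0.0
```

>>> play_rows(targets=[0,-1,0.3,0,0,0,0,0,-1,0.3,0,0,0,0,0,-1,0.3,0,0,0,0,0,-1,0.3,0,0,0,0,0,-1,0.3,0,0,0,0])

```text
time_s: 3.5
tcp_pos: [0.3689, 0.1493, 0.2057]
orientation: [[-0.087, 0.996, 0.001], [0.996, 0.087, 0.0], [0.0, 0.001, -1.0]]
contact_force: [0.6, 1.1, -0.1]
finger_gap: 1.001
finger_force: 0.0
```

>>> play_rows(targets=[0,-1,0.3,0,0,0,0,0,-1,0.3,0,0,0,0,0,-1,0.35,0,0,0,0,0,-1,0.35,0,0,0,0,0,-1,0.35,0,0,0,0])

```text
time_s: 4.0
tcp_pos: [0.4314, 0.0041, 0.2056]
orientation: [[-0.087, 0.996, 0.0], [0.996, 0.087, -0.0], [-0.0, 0.0, -1.0]]
contact_force: [-0.1, 0.6, -0.3]
finger_gap: 1.005
finger_force: 0.0
```

>>> play_rows(targets=[0,-1,0.3,0,0,0,0,0,-1,0.3,0,0,0,0,0,-1,0.35,0,0,0,0,0,0,0.35,0,0,0,0,0,0,0,0,0,0,0])

```text
time_s: 4.5
tcp_pos: [0.4782, -0.081, 0.2052]
orientation: [[-0.086, 0.996, -0.0], [0.996, 0.086, 0.0], [0.0, -0.0, -1.0]]
contact_force: [0.2, 0.4, 0.9]
finger_gap: 0.999
finger_force: 0.0
```

```bash
cat >> h.py <<'E'
def yaw(s): return np.degrees(np.arctan2(s['orientation'][1][0],s['orientation'][0][0]))
def to(P,a=None):
    """deltas in units, tool axes now; turn az"""
    s=bot.observe(); R=np.array(s['orientation']); d=R.T@(np.array(P)-s['tcp_pos'])/.03
    print('tcp',np.round(s['tcp_pos'],4),'yaw',round(yaw(s),2),'t',round(s['time_s'],2),'F',np.round(s['contact_force'],1),'gap',s['finger_gap'],'delta units',np.round(d,3),'az',None if a is None else round(-(((a-yaw(s)+180)%360)-180)/8,3))
E
python3 - <<'E'
from h import *
np.set_printoptions(precision=4,suppress=True)
C=cam('wrist');im=shot('wrist','w1.png')
to([.485,-.12,.2],95)
for l,z in [('chock',0),('caddy',0),('caddy_bar',.11),('caddy_nose',.034),('piston',.036)]:
    for r in bot.spot_point(l,'wrist'): print(l,np.round(r['centre']),round(r['p'],2),onz('wrist',r['centre'],z,C)[:2])
E
```

```text
tcp [ 0.4777 -0.0804  0.2052] yaw 95.0 t 4.55 F [ 0.1 -0.4 -0.1] gap 1.0001078323217214 delta units [-1.336  0.128  0.173] az 0.0
chock [330. 398.] 0.91 [ 0.5721 -0.3881]
chock [292. 205.] 0.87 [ 0.494  -0.1125]
caddy_bar [302. 396.] 0.92 [ 0.5164 -0.2759]
caddy_nose [289. 236.] 0.6 [ 0.4915 -0.1376]
piston [293. 267.] 0.9 [ 0.4996 -0.1734]
piston [167. 256.] 0.56 [ 0.3604 -0.1727]
```

View pics/w1.png

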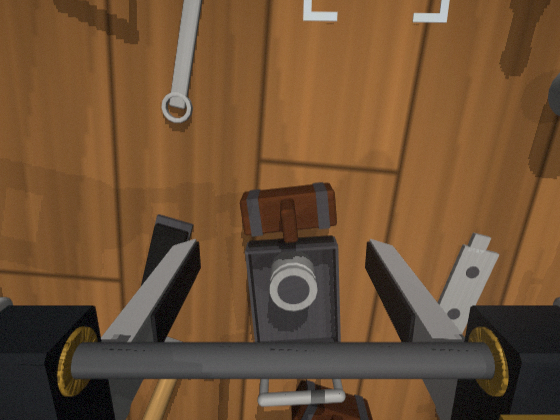

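The wrist view shows the chock block at about (290,208) with its grip at (290,220). The caddy rim front edge runs (247,240)–(338,237), the bar (263,400)–(343,397), and the piston is at (293,287).

```bash
python3 - <<'E'
from h import *
np.set_printoptions(precision=4,suppress=True)
C=cam('wrist');bot.read_camera('wrist')
P=lambda p,z: onz('wrist',p,z,C)[:2]
ang=lambda v: np.degrees(np.arctan2(v[1],v[0]))
for nm,a,b,z in [('chock far top edge',(242,190),(333,185),.04),('chock near top edge',(249,235),(335,227),.04),('rim nose',(247,240),(338,237),.058),('bar',(263,400),(343,397),.112)]:
    A,B=P(a,z),P(b,z);print(nm,A,B,np.linalg.norm(B-A),(A+B)/2,'normal yaw',ang(B-A)+90)
for l,z in (('chock',.04),('piston',.08),('caddy_bar',.112)):
    for r in bot.trace(l,'wrist')[:2]:
        m=r['mask'].astype(np.uint8); ys,xs=np.where(m)
        W=np.array([P(q,z) for q in zip(xs,ys)],np.float32)*1000
        print(l,round(r['p'],2),np.round(r['centre']),m.sum(),cv2.minAreaRect(W), (xs.min(),xs.max(),ys.min(),ys.max()))
import cv2
im=cv2.imread('pics/w1.png');cv2.imwrite('pics/w1c.png',cv2.resize(im[170:410,220:370],None,fx=2.5*1.0,fy=2.5,interpolation=cv2.INTER_CUBIC))
E
```

```text
chock far top edge [ 0.438  -0.0887] [ 0.5306 -0.0753] 0.093542712386281 [ 0.4843 -0.082 ] normal yaw 98.25531351218336
chock near top edge [ 0.4482 -0.1376] [ 0.5386 -0.1206] 0.09203413661865933 [ 0.4934 -0.1291] normal yaw 100.69069748342768
rim nose [ 0.4477 -0.136 ] [ 0.5395 -0.1246] 0.09255202992143884 [ 0.4936 -0.1303] normal yaw 97.0430613626234
bar [ 0.4774 -0.282 ] [ 0.5558 -0.2714] 0.07907263134558244 [ 0.5166 -0.2767] normal yaw 97.67534528886658
chock 0.91 [292. 211.] 4292 ((488.64990234375, -111.34500122070312), (98.94458770751953, 62.554771423339844), 11.416275978088379) (np.int64(241), np.int64(336), np.int64(182), np.int64(242))
chock 0.91 [331. 409.] 1600 ((565.56982421875, -350.0226135253906), (101.03915405273438, 59.63602066040039), 4.981751918792725) (np.int64(292), np.int64(371), np.int64(381), np.int64(419))
piston 0.56 [295. 279.] 2346 ((497.6192932128906, -166.44204711914062), (46.785240173339844, 64.89126586914062), 5.011568069458008) (np.int64(270), np.int64(317), np.int64(251), np.int64(310))
caddy_bar 0.7 [300. 310.] 8215 ((502.9936828613281, -196.216552734375), (86.11943817138672, 178.99618530273438), 8.526725769042969) (np.int64(246), np.int64(345), np.int64(237), np.int64(406))
```

View pics/w1c.png

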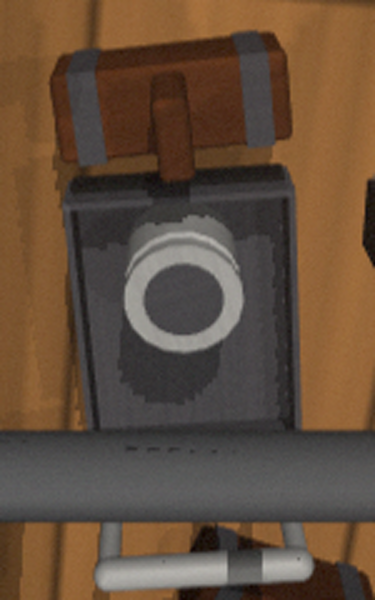

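```bash
python3 - <<'E'
from h import *
np.set_printoptions(precision=4,suppress=True)
C=cam('wrist')
P=lambda p,z: onz('wrist',p,z,C)[:2]
ang=lambda v: np.degrees(np.arctan2(v[1],v[0]))
f=lambda c:(c[0]/2.5+220,c[1]/2.5+170)
for nm,a,b,z in [('near',(62,163),(290,138),.04),('front',(52,80),(290,68),.04),('bottom',(65,50),(275,33),.0),('gripback',(160,181),(193,180),.08),('rim',(65,200),(295,185),.058),('rail L',(65,200),(92,428),.058),('rail R',(295,185),(299,428),.058)]:
    A,B=P(f(a),z),P(f(b),z);print(nm,A,B,np.linalg.norm(B-A),(A+B)/2,'normal',ang(B-A)+90)
to([.491,-.108,.043],98)
E
```

```text
near [ 0.4439 -0.1386] [ 0.5395 -0.1189] 0.0976980089775159 [ 0.4917 -0.1288] normal 101.6535272727972
front [ 0.4376 -0.1021] [ 0.5355 -0.0883] 0.09882946625312938 [ 0.4866 -0.0952] normal 97.97991509445276
bottom [ 0.4389 -0.0992] [ 0.5339 -0.0829] 0.09645823232460803 [ 0.4864 -0.091 ] normal 99.73925739356159
gripback [ 0.4847 -0.1265] [ 0.4971 -0.125 ] 0.012557701810680812 [ 0.4909 -0.1257] normal 96.84598442552995
rim [ 0.4475 -0.1475] [ 0.5407 -0.1327] 0.09440873431388251 [ 0.4941 -0.1401] normal 99.0152636971423
rail L [ 0.4475 -0.1475] [ 0.4658 -0.257 ] 0.1110369981827418 [ 0.4566 -0.2022] normal 9.515862332330798
rail R [ 0.5407 -0.1327] [ 0.558 -0.249] 0.11758769949354417 [ 0.5494 -0.1908] normal 8.478945409717085
tcp [ 0.4776 -0.0807  0.2056] yaw 95.02 t 5.0 F [0.3 0.2 0.3] gap 1.0006975299457586 delta units [-0.946  0.363  5.42 ] az -0.373
```

>>> play_rows(targets=[0,-1,0.29,0.2,0,0,0,0,0,0,1,0,0,-0.5,0,0,0,1,0,0,0,0,0,0,1,0,0,0,0,0,0,1,0,0,0])

```text
time_s: 5.5
tcp_pos: [0.4889, -0.11, 0.0784]
orientation: [[-0.156, 0.988, 0.0], [0.988, 0.156, -0.0], [-0.0, 0.0, -1.0]]
contact_force: [0.4, 0.1, 0.4]
finger_gap: 1.003
finger_force: 0.0
```

>>> play_rows(targets=[0,0,0,0.8,0,0,0,0,0,0,0.4,0,0,0,1,0,0,0,0,0,0,1,0,0,0,0,0,0,1,0,0,0,0,0,0])

```text
time_s: 6.0
tcp_pos: [0.4897, -0.1102, 0.0447]
orientation: [[-0.156, 0.988, 0.002], [0.988, 0.156, -0.001], [-0.001, 0.002, -1.0]]
contact_force: [-1.4, 0.2, 0.6]
finger_gap: 0.782
finger_force: 0.0
```

>>> play_rows(targets=[1,0,0,0,0,0,0,1,0,0,0,0,0,0,1,0,0,0,0,0,0,1,0,0,0,0,0,0,1,0,0,0,0,0,0])

```text
time_s: 6.5
tcp_pos: [0.489, -0.11, 0.0435]
orientation: [[-0.156, 0.988, 0.0], [0.988, 0.156, -0.0], [-0.0, 0.0, -1.0]]
contact_force: [-0.2, 0.0, 1.1]
finger_gap: 0.356
finger_force: 0.0
```

```bash
python3 - <<'E'
from h import *
to([.69,-.013,.1],99)
print(bot.observe()['finger_force'])
E
```

```text
tcp [ 0.489  -0.11    0.0435] yaw 99.0 t 6.5 F [-0.2  0.   1.1] gap 0.3560006225810687 delta units [ 2.145  7.124 -1.883] az -0.0
0.0
```

>>> play_rows(targets=[1,0,0,0,0,0,0,1,0,0,0,0,0,0,1,0,0,0,0,0,0,1,0,0,0,0,0,0,1,0,0,0,0,0,0])

```text
time_s: 7.0
tcp_pos: [0.4889, -0.11, 0.0434]
orientation: [[-0.156, 0.988, -0.0], [0.988, 0.156, 0.0], [0.0, -0.0, -1.0]]
contact_force: [-1.6, -0.4, 0.4]
finger_gap: 0.15
finger_force: 29.9
```

>>> play_rows(targets=[1,0,0,-0.2,0,0,0,1,0,0,-0.6,0,0,0,1,0,0,-0.7,0,0,0,1,0,0,-0.5,0,0,0,1,0,0.2,0,0,0,0])

```text
time_s: 7.5
tcp_pos: [0.4957, -0.1093, 0.1054]
orientation: [[-0.156, 0.988, 0.003], [0.988, 0.156, -0.001], [-0.001, 0.003, -1.0]]
contact_force: [-0.3, 0.8, -3.2]
finger_gap: 0.146
finger_force: 29.9
```

>>> play_rows(targets=[1,0.24,0.7,0,0,0,0,1,0.24,0.8,0,0,0,0,1,0.24,0.8,0,0,0,0,1,0.24,0.8,0,0,0,0,1,0.24,0.8,0,0,0,0])

```text
time_s: 8.0
tcp_pos: [0.6056, -0.0545, 0.1022]
orientation: [[-0.156, 0.988, -0.001], [0.988, 0.156, 0.0], [0.0, -0.001, -1.0]]
contact_force: [-0.3, -0.2, -1.9]
finger_gap: 0.147
finger_force: 29.9
```

>>> play_rows(targets=[1,0.24,0.8,0,0,0,0,1,0.24,0.8,0,0,0,0,1,0.24,0.8,0,0,0,0,1,0.22,0.6,0,0,0,0,1,0,0,0.5,0,0,0])

```text
time_s: 8.5
tcp_pos: [0.6912, -0.0119, 0.0882]
orientation: [[-0.158, 0.987, 0.002], [0.987, 0.158, 0.0], [-0.0, 0.002, -1.0]]
contact_force: [-1.0, 0.2, -3.7]
finger_gap: 0.146
finger_force: 29.9
```

>>> play_rows(targets=[1,0,0,0.6,0,0,0,1,0,0,0.5,0,0,0,1,0,0,0.3,0,0,0,1,0,0,0.12,0,0,0,1,0,0,0,0,0,0])

```text
time_s: 9.0
tcp_pos: [0.6893, -0.0135, 0.0431]
orientation: [[-0.156, 0.988, 0.0], [0.988, 0.156, -0.0], [-0.0, 0.0, -1.0]]
contact_force: [-1.3, 0.1, 0.6]
finger_gap: 0.148
finger_force: 30.0
```

>>> play_rows(targets=[0,0,0,0,0,0,0,0,0,0,0,0,0,0,0,0,0,0,0,0,0,0,0,0,-0.5,0,0,0,0,0,0,-1,0,0,0])

```text
time_s: 9.5
tcp_pos: [0.6883, -0.0132, 0.087]
orientation: [[-0.156, 0.988, -0.004], [0.988, 0.156, 0.0], [0.001, -0.004, -1.0]]
contact_force: [-1.0, 0.9, 1.0]
finger_gap: 0.532
finger_force: 0.0
```

>>> play_rows(targets=[0,0,0,-1,0,0,0,0,0,0,-1,0,0,0,0,0,0,-1,0,0,0,0,0,0,-1,0,0,0,0,-0.86,-0.78,0,0,0,0])

```text
time_s: 10.0
tcp_pos: [0.6722, -0.0403, 0.2137]
orientation: [[-0.16, 0.987, 0.008], [0.987, 0.16, -0.0], [-0.002, 0.008, -1.0]]
contact_force: [0.7, -0.9, -0.6]
finger_gap: 0.964
finger_force: 0.0
```

>>> play_rows(targets=[0,-0.86,-0.78,0,0,0,0,0,-0.86,-0.78,0,0,0,0,0,-0.86,-0.78,0,0,0,0,0,-0.86,-0.78,0,0,0,0,0,-0.86,-0.78,0,0,0,0])

```text
time_s: 10.5
tcp_pos: [0.574, -0.1892, 0.2093]
orientation: [[-0.156, 0.988, 0.001], [0.988, 0.156, -0.001], [-0.001, 0.001, -1.0]]
contact_force: [1.5, -0.9, 0.4]
finger_gap: 1.004
finger_force: 0.0
```

>>> play_rows(targets=[0,-0.86,-0.78,0,0,0,0,0,-0.86,-0.78,0,0,0,0,0,-0.86,-0.78,0,0,0,0,0,0,0,0,0,0,1,0,0,0,0,0,0,1])

```text
time_s: 11.0
tcp_pos: [0.5171, -0.2765, 0.2093]
orientation: [[0.129, 0.992, 0.001], [0.992, -0.129, -0.001], [-0.001, 0.001, -1.0]]
contact_force: [-0.3, -0.5, 0.2]
finger_gap: 1.002
finger_force: 0.0
```

>>> play_rows(targets=[0,0,0,0,0,0,1,0,0,0,0,0,0,1,0,0,0,0,0,0,1,0,0,0,0,0,0,1,0,0,0,0,0,0,1])

```text
time_s: 11.5
tcp_pos: [0.5177, -0.2756, 0.2092]
orientation: [[0.735, 0.678, 0.001], [0.678, -0.735, -0.001], [0.0, 0.001, -1.0]]
contact_force: [-0.8, -0.2, -0.1]
finger_gap: 0.997
finger_force: 0.0
```

>>> play_rows(targets=[0,0,0,0,0,0,1,0,0,0,0,0,0,1,0,0,0,0,0,0,1,0,0,0,0,0,0,1,0,0,0,0,0,0,0.25])

```text
time_s: 12.0
tcp_pos: [0.5177, -0.2756, 0.2092]
orientation: [[0.988, 0.151, 0.001], [0.151, -0.989, -0.001], [0.001, 0.001, -1.0]]
contact_force: [-0.3, 0.3, -0.7]
finger_gap: 1.001
finger_force: 0.0
```

```bash
python3 - <<'E'
from h import *
np.set_printoptions(precision=4,suppress=True)
C=cam('wrist');im=shot('wrist','w2.png')
to([.516,-.275,.091],9)
for l,z in [('caddy',0),('caddy_bar',.11),('caddy_nose',.034),('piston',.036)]:
    for r in bot.spot_point(l,'wrist')[:2]: print(l,np.round(r['centre']),round(r['p'],2),onz('wrist',r['centre'],z,C)[:2])
E
```

```text
tcp [ 0.5177 -0.2756  0.2091] yaw 8.75 t 12.05 F [ 0.3 -0.  -0.7] gap 1.0003239115829956 delta units [-0.057 -0.032  3.938] az -0.032
caddy [224. 178.] 0.63 [ 0.509  -0.2099]
piston [189. 187.] 0.56 [ 0.5022 -0.1796]
```

View pics/w2.png

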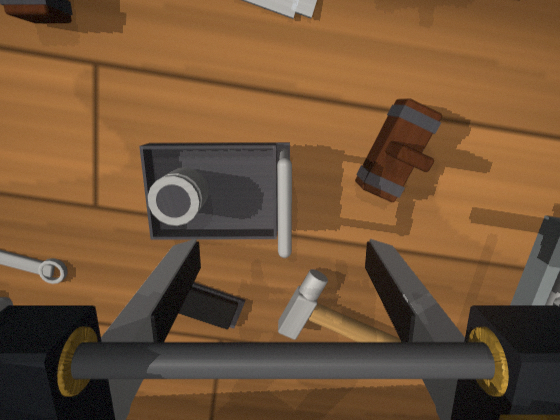

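The bar runs (284,150)–(285,256). The rim corners are at about (142,145) and (150,238), and the look-alike chock stands behind the tail at (400,150).

```bash
python3 - <<'E'
from h import *
np.set_printoptions(precision=4,suppress=True)
C=cam('wrist')
P=lambda p,z: onz('wrist',p,z,C)[:2]
ang=lambda v: np.degrees(np.arctan2(v[1],v[0]))
for nm,a,b,z in [('bar',(284.5,150),(285,257),.11),('rim nose',(142,145),(149,239),.058),('rim far',(142,145),(288,144),.058),('rim near',(149,239),(277,237.5),.058),('rim far in',(150,151),(275,149),.058),('chock2 bottom-left',(357,185),(362,160),0.04)]:
    A,B=P(a,z),P(b,z);print(nm,A,B,np.linalg.norm(B-A),(A+B)/2,ang(B-A))
b=(P((284.5,150),.11)+P((285,257),.11))/2
# height of bar mid: triangulate with the first wrist view (bar mid (303,398.5))
o1=np.array([0.4777,-0.0804,0.2052]);a=np.radians(95.0)
R=np.array([[np.cos(a),np.sin(a),0],[np.sin(a),-np.cos(a),0],[0,0,-1]]);T=np.eye(4);T[:3,:3]=R;T[:3,3]=o1;T=T@np.array(C[0]['hand_eye'])
print('bar tri',tri([ray('wrist',(303.2,398.5),(C[0],T[:3,3],T[:3,:3])),ray('wrist',(284.8,203.5),C)]))
to([b[0],b[1],.091],9)
E
```

```text
bar [ 0.5649 -0.2708] [ 0.4726 -0.2861] 0.0935782901924797 [ 0.5188 -0.2785] -170.5835953864497
rim nose [ 0.5416 -0.1382] [ 0.4465 -0.1494] 0.0957657496384563 [ 0.4941 -0.1438] -173.2429010813046
rim far [ 0.5416 -0.1382] [ 0.5643 -0.2746] 0.13827983176918285 [ 0.553  -0.2064] -80.56136189061306
rim near [ 0.4465 -0.1494] [ 0.4688 -0.2788] 0.1312856709134899 [ 0.4576 -0.2141] -80.23400384766043
rim far in [ 0.5371 -0.1459] [ 0.5577 -0.2631] 0.11899797984582038 [ 0.5474 -0.2045] -80.03801372783937
chock2 bottom-left [ 0.5321 -0.3524] [ 0.5582 -0.3517] 0.026174540209118764 [ 0.5451 -0.352 ] 1.427846882086851
bar tri [ 0.5183 -0.279   0.1061]
tcp [ 0.5177 -0.2756  0.2084] yaw 9.07 t 12.25 F [ 0.5  0.1 -0.3] gap 1.0015602257237466 delta units [0.02  0.099 3.915] az 0.009
```

>>> play_rows(targets=[0.5,0,0.1,0.9,0,0,-0.05,0.5,0,0,1,0,0,0,0.5,0,0,1,0,0,0,0.5,0,0,0.8,0,0,0,0.5,0,0,0.25,0,0,0])

```text
time_s: 12.75
tcp_pos: [0.5171, -0.278, 0.0871]
orientation: [[0.986, 0.164, -0.003], [0.164, -0.986, 0.002], [-0.003, -0.002, -1.0]]
contact_force: [0.1, 0.3, -0.8]
finger_gap: 0.616
finger_force: 0.0
```

>>> play_rows(targets=[1,0,0,0,0,0,0,1,0,0,0,0,0,0,1,0,0,0,0,0,0,1,0,0,0,0,0,0,1,0,0,0,0,0,0])

```text
time_s: 13.25
tcp_pos: [0.5183, -0.2786, 0.09]
orientation: [[0.987, 0.163, 0.001], [0.163, -0.987, -0.001], [0.001, 0.001, -1.0]]
contact_force: [-0.1, -0.3, -0.9]
finger_gap: 0.187
finger_force: 0.0
```

>>> play_rows(targets=[1,0,0,0,0,0,0,1,0,0,0,0,0,0,1,0,0,0,0,0,0,1,0,0,0,0,0,0,1,0,0,0,0,0,0])

```text
time_s: 13.75
tcp_pos: [0.5182, -0.2787, 0.0896]
orientation: [[0.987, 0.163, 0.0], [0.163, -0.987, -0.0], [0.0, 0.0, -1.0]]
contact_force: [0.5, -0.5, 4.3]
finger_gap: 0.118
finger_force: 30.0
```

```bash
cat > plan.py <<'E'
from h import *
from scipy.optimize import fsolve
S=lambda t:(lambda t:t*t*(3-2*t))(np.clip(t,0,1))
def path(th0,tm,thg,L,s1,s2,n=4001):
    s=np.linspace(0,L,n); sm=(s1+L-s2)/2
    th=np.where(s<sm,th0+(tm-th0)*S((s-s1)/(sm-s1)),tm+(thg-tm)*S((s-sm)/(L-s2-sm)))
    ds=s[1]; c=np.cos(th);d=np.sin(th)
    return s,th,np.r_[0,np.cumsum((c[1:]+c[:-1])/2)*ds],np.r_[0,np.cumsum((d[1:]+d[:-1])/2)*ds]
def plan(bar,yawc,goal,yawg,s1,s2,step,grip=(0.,0.)):
    """bar = caddy bar mid now (tool on it), caddy yaw deg"""
    t0,tg=np.radians([yawc,yawg]); u=lambda t:np.array([np.cos(t),np.sin(t)])
    A=np.array(bar)+.113*u(t0); G=np.array(goal)+.045*u(tg)
    f=lambda v:[path(t0,v[0],tg,v[1],s1,s2)[k][-1]-(G-A)[k-2] for k in(2,3)]
    v=fsolve(f,[np.arctan2(*(G-A)[::-1]),np.linalg.norm(G-A)*1.01])
    s,th,x,y=path(t0,*v[:1],tg,v[1],s1,s2); L=v[1]
    k=np.gradient(th,s);print('mid yaw',np.degrees(v[0]),'L',L,'minR',1/abs(k).max(),'A',A,'G',G)
    N=int(np.ceil(L/step))+2; w=np.ones(N);w[[0,-1]]=.33;w[[1,-2]]=.67; q=np.cumsum(w)/w.sum()*L
    p=np.array(bar);a=t0;off=0
    for i,si in enumerate(q):
        ti=np.interp(si,s,th); b=A+[np.interp(si,s,x),np.interp(si,s,y)]-.113*u(ti)
        tx=u(a-np.pi/2);ty=-u(a)*-1  # tool x, tool y sign fixed below
        ty=np.array([tx[1],-tx[0]])   # z down
        d=b-p; dx,dy=np.round([d@tx/.03,d@ty/.03],2); az=np.round(-np.degrees(ti-a)/8,2)
        p=p+.03*(dx*tx+dy*ty); a=a-np.radians(az*8)
        print(i,f's={si*1000:.0f} yaw={np.degrees(a):.1f} bar={np.round(p,4)}  1,{dx},{dy},0,0,0,{az}')
E
python3 - <<'E'
from plan import *
s=bot.observe();print(s['finger_force'],s['finger_gap'],s['time_s'])
to([.5185,-.2785,.09],9.5)
y=yaw(s)+90
plan(s['tcp_pos'][:2],y,(.549,.182),94.3,.07,.06,.0125)
E
```

```text
29.997399151325226 0.1178028173127931 13.75
tcp [ 0.5182 -0.2787  0.0896] yaw 9.39 t 13.75 F [ 0.5 -0.5  4.3] gap 0.1178028173127931 delta units [ 0.009 -0.004 -0.013] az -0.013
mid yaw 56.94323041863281 L 0.41054629308634044 minR 0.12621570017721556 A [ 0.49980185 -0.1671701 ] G [0.54562596 0.22687333]
0 s=4 yaw=99.4 bar=[ 0.5176 -0.2745]  1,-0.0,-0.14,0,0,0,-0.0
1 s=12 yaw=99.4 bar=[ 0.5162 -0.2665]  1,-0.0,-0.27,0,0,0,-0.0
2 s=25 yaw=99.4 bar=[ 0.5142 -0.2541]  1,0.0,-0.42,0,0,0,-0.0
3 s=37 yaw=99.4 bar=[ 0.5122 -0.242 ]  1,-0.0,-0.41,0,0,0,-0.0
4 s=50 yaw=99.4 bar=[ 0.5101 -0.2295]  1,0.0,-0.42,0,0,0,-0.0
5 s=62 yaw=99.4 bar=[ 0.5081 -0.2174]  1,0.0,-0.41,0,0,0,-0.0
6 s=75 yaw=99.2 bar=[ 0.5058 -0.205 ]  1,-0.01,-0.42,0,0,0,0.02
7 s=87 yaw=97.6 bar=[ 0.5008 -0.1933]  1,-0.1,-0.41,0,0,0,0.2
8 s=100 yaw=94.5 bar=[ 0.4935 -0.1816]  1,-0.19,-0.42,0,0,0,0.39
9 s=112 yaw=90.3 bar=[ 0.4844 -0.1694]  1,-0.27,-0.43,0,0,0,0.53
10 s=124 yaw=85.2 bar=[ 0.4747 -0.1565]  1,-0.32,-0.43,0,0,0,0.64
11 s=137 yaw=79.6 bar=[ 0.4657 -0.1428]  1,-0.34,-0.43,0,0,0,0.69
12 s=149 yaw=74.0 bar=[ 0.4577 -0
[... 745 characters left out ...]
0,0,-0.62
24 s=299 yaw=82.8 bar=[0.536  0.0031]  1,0.3,-0.43,0,0,0,-0.61
25 s=311 yaw=87.1 bar=[0.5456 0.0146]  1,0.27,-0.42,0,0,0,-0.54
26 s=323 yaw=90.7 bar=[0.5529 0.0269]  1,0.22,-0.42,0,0,0,-0.45
27 s=336 yaw=93.2 bar=[0.5575 0.0395]  1,0.16,-0.42,0,0,0,-0.31
28 s=348 yaw=94.3 bar=[0.5586 0.0522]  1,0.06,-0.42,0,0,0,-0.14
29 s=361 yaw=94.3 bar=[0.5577 0.0645]  1,0.0,-0.41,0,0,0,-0.0
30 s=373 yaw=94.3 bar=[0.5568 0.077 ]  1,0.0,-0.42,0,0,0,-0.0
31 s=386 yaw=94.3 bar=[0.5558 0.0893]  1,0.0,-0.41,0,0,0,-0.0
32 s=398 yaw=94.3 bar=[0.5549 0.1019]  1,0.0,-0.42,0,0,0,-0.0
33 s=406 yaw=94.3 bar=[0.5543 0.1099]  1,0.0,-0.27,0,0,0,-0.0
34 s=411 yaw=94.3 bar=[0.554  0.1141]  1,0.0,-0.14,0,0,0,-0.0
```

>>> play_rows(targets=[1,0,-0.15,0,0,0,0,1,0,-0.3,0,0,0,0,1,0,-0.4,0,0,0,0,1,0,-0.4,0,0,0,0,1,0,-0.4,0,0,0,0])

```text
time_s: 14.25
tcp_pos: [0.5102, -0.2293, 0.0897]
orientation: [[0.987, 0.163, 0.001], [0.163, -0.987, -0.001], [0.001, 0.001, -1.0]]
contact_force: [1.4, -3.4, 5.7]
finger_gap: 0.121
finger_force: 30.0
```

>>> play_rows(targets=[1,0,-0.25,0,0,0,0,1,0,-0.1,0,0,0,0,1,0,0,0,0,0,0,1,0,0,0,0,0,0,1,0,0,0,0,0,0])

```text
time_s: 14.75
tcp_pos: [0.5084, -0.2188, 0.0896]
orientation: [[0.987, 0.163, 0.0], [0.163, -0.987, 0.0], [0.0, -0.0, -1.0]]
contact_force: [0.2, 1.2, 6.0]
finger_gap: 0.118
finger_force: 30.0
```

```bash
sed -i 's/^S=.*/def S(t,r=.25):\n    t=np.clip(t,0,1); f=lambda t:np.where(t<r,t*t\/(2*r*(1-r)),(t-r\/2)\/(1-r)); return np.where(t<.5,f(t),1-f(1-t))/' plan.py
python3 - <<'E'
from plan import *
s=bot.observe();to([.55,.1,.09],9.5);y=yaw(s)+90;print(s['torque'])
C=cam('wrist');shot('wrist','w3.png');shot('top','t3.png')
for l in('caddy_bar','piston','caddy'):
  print(l,[(np.round(r['centre']),round(r['p'],2)) for r in bot.spot_point(l,'wrist')[:2]],[(np.round(r['centre']),round(r['p'],2)) for r in bot.spot_point(l,'top')[:2]])
print('proj bar',proj('wrist',[*s['tcp_pos'][:2],.11],C))
plan(s['tcp_pos'][:2],y,(.549,.182),94.3,.003,.055,.0125)
E
```

```text
tcp [ 0.5084 -0.2188  0.0896] yaw 9.41 t 14.75 F [0.2 1.2 6. ] gap 0.11781291574358041 delta units [ 3.1050e+00 -1.0258e+01 -1.0000e-02] az -0.011
[ 0.24628765  0.07435599 -0.03205394]
caddy_bar [(array([284., 278.]), 0.83)] [(array([200., 302.]), 0.71)]
piston [(array([143., 228.]), 0.92)] [(array([318., 226.]), 0.5)]
caddy [(array([198., 208.]), 0.64)] [(array([184., 295.]), 0.9), (array([323., 224.]), 0.57)]
proj bar [[280.31269337 274.52851122]]
mid yaw 58.53393202828686 L 0.3486642678931328 minR 0.1527884226673669 A [ 0.48992148 -0.1073363 ] G [0.54562596 0.22687333]
0 s=4 yaw=99.4 bar=[ 0.5077 -0.2147]  1,-0.0,-0.14,0,0,0,0.0
1 s=12 yaw=98.9 bar=[ 0.5054 -0.2065]  1,-0.03,-0.28,0,0,0,0.06
2 s=25 yaw=96.9 bar=[ 0.4997 -0.195 ]  1,-0.13,-0.41,0,0,0,0.25
3 s=37 yaw=93.3 bar=[ 0.4916 -0.1833]  1,-0.22,-0.42,0,0,0,0.45
4 s=50 yaw=88.7 bar=[ 0.4822 -0.1709]  1,-0.29,-0.43,0,0,0,0.58
5 s=62 yaw=84.0 bar=[ 0.4738 -0.1578]  1,-0.29,-0.43,0,0,0,0.59
6 s=75 yaw=79.3 bar=[ 0.4665 -0.1441]  1,-0.29,-0.43,0,0,0,0.58
7 s=87 yaw=74.7 bar=[ 0.4603 -0.1301]  1,-0.29,-0.42,0,0,0,0.58
8 s=100 yaw=
[... 703 characters left out ...]
0,-0.51
19 s=237 yaw=81.6 bar=[0.5327 0.0034]  1,0.25,-0.43,0,0,0,-0.52
20 s=249 yaw=85.6 bar=[0.5423 0.0147]  1,0.26,-0.42,0,0,0,-0.51
21 s=261 yaw=89.6 bar=[0.5504 0.027 ]  1,0.24,-0.43,0,0,0,-0.5
22 s=274 yaw=92.5 bar=[0.5562 0.0396]  1,0.19,-0.42,0,0,0,-0.36
23 s=286 yaw=94.0 bar=[0.5583 0.052 ]  1,0.09,-0.41,0,0,0,-0.19
24 s=299 yaw=94.3 bar=[0.5578 0.0646]  1,0.01,-0.42,0,0,0,-0.03
25 s=311 yaw=94.3 bar=[0.5568 0.0768]  1,0.0,-0.41,0,0,0,-0.0
26 s=324 yaw=94.3 bar=[0.5559 0.0894]  1,0.0,-0.42,0,0,0,-0.0
27 s=336 yaw=94.3 bar=[0.555  0.1017]  1,0.0,-0.41,0,0,0,-0.0
28 s=345 yaw=94.3 bar=[0.5543 0.1101]  1,0.0,-0.28,0,0,0,-0.0
29 s=349 yaw=94.3 bar=[0.554  0.1142]  1,0.0,-0.14,0,0,0,-0.0
```

View pics/w3.png

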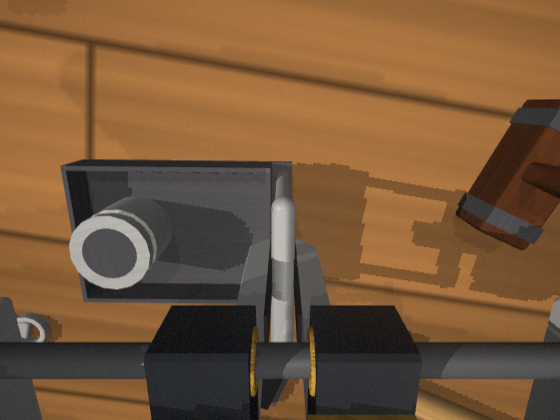

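The caddy is held by the bar at about (283,270) with its piston upright at (110,255). I'm starting the steering now.

>>> play_rows(targets=[1,0,-0.14,0,0,0,0,1,-0.03,-0.28,0,0,0,0.06,1,-0.13,-0.41,0,0,0,0.25,1,-0.22,-0.42,0,0,0,0.45,1,-0.29,-0.43,0,0,0,0.58])

```text
time_s: 15.65
tcp_pos: [0.4822, -0.1711, 0.0897]
orientation: [[1.0, -0.026, 0.001], [-0.026, -1.0, -0.001], [0.001, 0.001, -1.0]]
contact_force: [2.8, -3.0, 5.5]
finger_gap: 0.121
finger_force: 30.0
```

>>> play_rows(targets=[1,-0.29,-0.43,0,0,0,0.59,1,-0.29,-0.43,0,0,0,0.58,1,-0.29,-0.42,0,0,0,0.58,1,-0.29,-0.43,0,0,0,0.59,1,-0.29,-0.43,0,0,0,0.58])

```text
time_s: 16.15
tcp_pos: [0.4512, -0.1004, 0.0897]
orientation: [[0.907, -0.421, 0.001], [-0.421, -0.907, -0.001], [0.001, 0.0, -1.0]]
contact_force: [0.7, -3.6, 6.5]
finger_gap: 0.119
finger_force: 30.0
```

>>> play_rows(targets=[1,-0.24,-0.42,0,0,0,0.48,1,-0.14,-0.42,0,0,0,0.29,1,-0.04,-0.3,0,0,0,0.08,1,0,-0.1,0,0,0,0,1,0,0,0,0,0,0])

```text
time_s: 16.65
tcp_pos: [0.4578, -0.0616, 0.0896]
orientation: [[0.853, -0.522, 0.0], [-0.522, -0.853, 0.0], [0.0, -0.0, -1.0]]
contact_force: [-0.1, 1.2, 6.9]
finger_gap: 0.119
finger_force: 30.0
```

```bash
python3 - <<'E'
from plan import *
s=bot.observe();to([.55,.1,.09],4.3);y=yaw(s)+90
C=cam('wrist');shot('wrist','w4.png');im=shot('top','t4.png')
cv2.imwrite('pics/t4c.png',cv2.resize(im[150:330,160:400,::-1],None,fx=3,fy=3,interpolation=cv2.INTER_CUBIC))
cv2.imwrite('pics/m4.png',np.vstack([cv2.resize(im[170:300,170:360,::-1],(560,383),interpolation=cv2.INTER_CUBIC)]))
plan(s['tcp_pos'][:2],y,(.549,.182),94.3,.002,.055,.0125)
E
```

```text
tcp [ 0.4578 -0.0616  0.0896] yaw -31.44 t 16.65 F [-0.1  1.2  6.9] gap 0.11892044205653593 delta units [-0.186 -6.198 -0.012] az -4.468
mid yaw 76.99784079340299 L 0.19872173635923673 minR 0.1651355460248938 A [0.51672448 0.03485068] G [0.54562596 0.22687333]
0 s=4 yaw=58.6 bar=[ 0.46  -0.058]  1,0.0,-0.14,0,0,0,-0.01
1 s=12 yaw=59.6 bar=[ 0.466  -0.0522]  1,0.07,-0.27,0,0,0,-0.12
2 s=25 yaw=63.4 bar=[ 0.4785 -0.0445]  1,0.23,-0.43,0,0,0,-0.48
3 s=37 yaw=67.8 bar=[ 0.4913 -0.0369]  1,0.27,-0.42,0,0,0,-0.54
4 s=50 yaw=72.0 bar=[ 0.5036 -0.0283]  1,0.27,-0.42,0,0,0,-0.53
5 s=62 yaw=75.8 bar=[ 0.5144 -0.0182]  1,0.24,-0.43,0,0,0,-0.48
6 s=75 yaw=77.0 bar=[ 0.5195 -0.0068]  1,0.07,-0.41,0,0,0,-0.15
7 s=87 yaw=78.8 bar=[0.5255 0.0047]  1,0.11,-0.42,0,0,0,-0.22
8 s=99 yaw=82.7 bar=[0.535  0.0157]  1,0.24,-0.42,0,0,0,-0.49
9 s=112 yaw=86.8 bar=[0.5441 0.0272]  1,0.25,-0.42,0,0,0,-0.51
10 s=124 yaw=90.8 bar=[0.5526 0.0397]  1,0.26,-0.43,0,0,0,-0.5
11 s=137 yaw=93.8 bar=[0.5578 0.0521]  1,0.18,-0.41,0,0,0,-0.38
12 s=149 yaw=94.3 bar=[0.5579 0.0647]  1,0.03,-0.42,0,0,0,-0.06
13 s=161 yaw=94.3 bar=[0.5569 0.0769]  1,-0.0,-0.41,0,0,0,0.0
14 s=174 yaw=94.3 bar=[0.556  0.0895]  1,-0.0,-0.42,0,0,0,0.0
15 s=186 yaw=94.3 bar=[0.5551 0.1018]  1,-0.0,-0.41,0,0,0,0.0
16 s=195 yaw=94.3 bar=[0.5544 0.1102]  1,-0.0,-0.28,0,0,0,0.0
17 s=199 yaw=94.3 bar=[0.5541 0.1143]  1,-0.0,-0.14,0,0,0,0.0
```

View pics/w4.png

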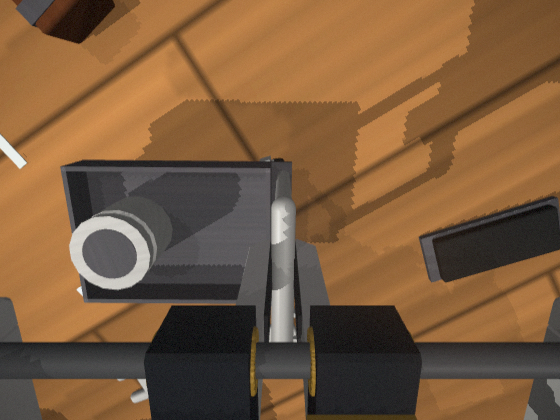

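The caddy sits unchanged in the hand: rim corners at (63,166) and (84,302), piston upright. I'm measuring its offset in the grip.

```bash
python3 - <<'E'
from h import *
np.set_printoptions(precision=4,suppress=True)
C=cam('wrist');s=bot.observe();R=np.array(s['orientation']);t=np.array(s['tcp_pos'])
def T(p,z): q=R.T@(onz('wrist',p,z,C)-t); return np.array([-q[1],q[0]])*1000  # caddy fwd = -tool y, left?=
for n,p,z in [('nose far',(63,166),.058),('nose near',(84,302),.058),('far tail',(290,163),.058),('near tail',(238,299),.058),('bar far end',(283,199),.11),('bar up edge y290',(270,240),.11),('',(296,240),.11)]: print(n,T(p,z))
g=cv2.imread('pics/w4.png',0).astype(int)
print('col150 ',[(r,g[r,150]) for r in range(155,175)]);print([(r,g[r,180]) for r in range(290,308)])
print('row 270',[(c,g[270,c]) for c in range(60,90,2)])
E
```

```text
nose far [135.2412  46.8692]
nose near [137.8797 -48.4722]
far tail [-4.5414 48.6973]
near tail [ 30.8836 -46.0907]
bar far end [-0.1902 40.3248]
bar up edge y290 [ 6.2235 19.3168]
 [-6.6063 19.3166]
col150  [(155, np.int64(102)), (156, np.int64(103)), (157, np.int64(101)), (158, np.int64(99)), (159, np.int64(98)), (160, np.int64(60)), (161, np.int64(35)), (162, np.int64(37)), (163, np.int64(39)), (164, np.int64(33)), (165, np.int64(34)), (166, np.int64(36)), (167, np.int64(76)), (168, np.int64(91)), (169, np.int64(89)), (170, np.int64(91)), (171, np.int64(89)), (172, np.int64(85)), (173, np.int64(82)), (174, np.int64(82))]
[(290, np.int64(35)), (291, np.int64(39)), (292, np.int64(34)), (293, np.int64(41)), (294, np.int64(37)), (295, np.int64(37)), (296, np.int64(37)), (297, np.int64(34)), (298, np.int64(38)), (299, np.int64(54)), (300, np.int64(85)), (301, np.int64(92)), (302, np.int64(91)), (303, np.int64(105)), (304, np.int64(119)), (305, np.int64(68)), (306, np.int64(24)), (307, np.int64(18))]
row 270 [(60, np.int64(132)), (62, np.int64(132)), (64, np.int64(135)), (66, np.int64(133)), (68, np.int64(139)), (70, np.int64(137)), (72, np.int64(139)), (74, np.int64(139)), (76, np.int64(146)), (78, np.int64(209)), (80, np.int64(211)), (82, np.int64(210)), (84, np.int64(213)), (86, np.int64(211)), (88, np.int64(210))]
```

>>> play_rows(targets=[1,0.02,-0.14,0,0,0,-0.04,1,0.04,-0.28,0,0,0,-0.06,1,0.13,-0.42,0,0,0,-0.28,1,0.23,-0.42,0,0,0,-0.45,1,0.25,-0.42,0,0,0,-0.51])

```text
time_s: 17.25
tcp_pos: [0.4998, -0.0272, 0.0896]
orientation: [[0.936, -0.352, -0.0], [-0.352, -0.936, -0.0], [-0.0, 0.0, -1.0]]
contact_force: [-1.4, -2.2, 8.7]
finger_gap: 0.118
finger_force: 30.0
```

>>> play_rows(targets=[1,0.26,-0.43,0,0,0,-0.51,1,0.25,-0.42,0,0,0,-0.51,1,0.25,-0.43,0,0,0,-0.52,1,0.26,-0.42,0,0,0,-0.51,1,0.24,-0.43,0,0,0,-0.5])

```text
time_s: 17.75
tcp_pos: [0.5507, 0.0265, 0.0897]
orientation: [[1.0, -0.004, 0.001], [-0.004, -1.0, -0.001], [0.001, 0.001, -1.0]]
contact_force: [-0.1, -4.1, 6.7]
finger_gap: 0.117
finger_force: 30.0
```

>>> play_rows(targets=[1,0.19,-0.42,0,0,0,-0.36,1,0.09,-0.41,0,0,0,-0.19,1,0.01,-0.3,0,0,0,-0.03,1,0,-0.12,0,0,0,0,1,0,0,0,0,0,0])

```text
time_s: 18.25
tcp_pos: [0.5576, 0.0647, 0.0896]
orientation: [[0.997, 0.075, 0.001], [0.075, -0.997, 0.0], [0.001, -0.0, -1.0]]
contact_force: [2.4, 1.0, 6.0]
finger_gap: 0.12
finger_force: 30.0
```

```bash
python3 - <<'E'
from h import *
to([.5541,.1142,.09],4.3)
C=cam('wrist');im=shot('wrist','w5.png')
G=np.array([.549,.182]);a=np.radians(94.3);u=np.array([np.cos(a),np.sin(a)]);l=np.array([-u[1],u[0]])
for sx in(1,-1):
  for sy in(1,-1): print(sx,sy,proj('wrist',[*(G+sx*.088*u+sy*.064*l),0],C))
E
```

```text
tcp [0.5576 0.0647 0.0896] yaw 4.31 t 18.25 F [2.4 1.  6. ] gap 0.11973919963154539 delta units [ 0.009 -1.654 -0.011] az 0.002
1 1 [[ 44.48568951 280.02541541]]
1 -1 [[ 11.76252356 129.55987855]]
-1 1 [[247.28715608 280.05338952]]
-1 -1 [[242.42745638 129.53106368]]
```

View pics/w5.png

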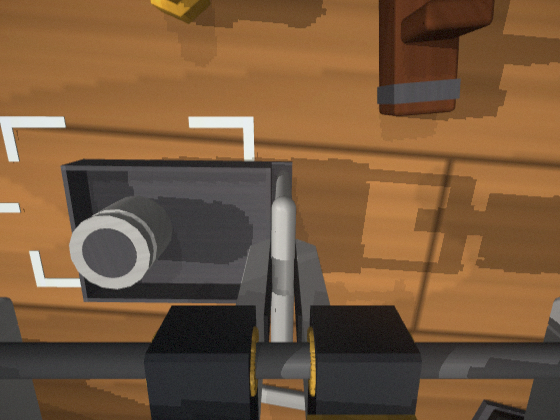

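The bay marks' inner corners show at about (11,127), (245,127) and (44,279), within ~2 px of predicted. I'll refine with line fits.

```bash
python3 - <<'E'
from h import *
np.set_printoptions(precision=2,suppress=True)
C=cam('wrist');s=bot.observe();R=np.array(s['orientation']);t=np.array(s['tcp_pos'])
im=cv2.imread('pics/w5.png').astype(int); w=((im.min(2)>150)&(im.max(2)-im.min(2)<60)).astype(np.uint8)
w[:,300:]=0; w[300:]=0
def T(p,z): q=R.T@(onz('wrist',p,z,C)-t); return np.array([-q[1],q[0]])*1000
k,L,st,ce=cv2.connectedComponentsWithStats(w)
for i in range(1,k):
    if st[i,4]<60: continue
    ys,xs=np.where(L==i); P=np.array([T(p,0) for p in zip(xs,ys)])
    print(st[i],'fwd',P[:,0].min(),P[:,0].max(),'right',P[:,1].min(),P[:,1].max())
def bar(cols,r0,r1,z=0):  # centreline of horizontal stroke
    Q=np.array([T((c,np.mean([r for r in range(r0,r1) if w[r,c]])),0) for c in cols]);m=np.polyfit(Q[:,0],Q[:,1],1);return Q.mean(0),np.degrees(np.arctan(m[0]))
print(bar(range(20,62),112,132));print(bar(range(192,250),112,126));print(bar(range(42,76),275,295))
E
```

```text
[   0  116   66   46 1111] fwd 164.39801397580626 213.60500874759288 right 40.13345117754844 74.28701886244248
[ 188  117   66   43 1045] fwd 21.2904893503286 70.40729672052184 right 41.648993740660885 73.50204677059519
[272 201  17  60 908] fwd -5.503146908000195 7.944259018852835 right -44.73259639353012 7.530607228237147
[  0 203  20  10 194] fwd 213.55121305797041 229.8198316770986 right -1.7653741464429782 5.897225485382724
[  69  216   81   73 2357] fwd 112.06435869591571 178.97204454842367 right -71.5094657613975 -5.220463216631863
[ 29 251  52  36 626] fwd 175.22504103669513 213.735365747106 right -69.54724393767384 -36.374135771346246
[272 293  14   7  72] fwd -3.1514143009506017 8.322900931177111 right -82.42581072493378 -76.44919696962768
(array([182.44,  70.09]), np.float64(0.9628983853168149))
(array([45.96, 70.55]), np.float64(0.020793198855700853))
(array([193.81, -65.95]), np.float64(1.6339900839053694))
```

>>> play_rows(targets=[1,0,-0.15,0,0,0,0,1,0,-0.3,0,0,0,0,1,0,-0.4,0,0,0,0,1,0,-0.4,0,0,0,0,1,0,-0.25,0,0,0,0])

```text
time_s: 18.8
tcp_pos: [0.5542, 0.1094, 0.0897]
orientation: [[0.997, 0.075, 0.001], [0.075, -0.997, -0.0], [0.001, 0.0, -1.0]]
contact_force: [2.5, -1.9, 5.1]
finger_gap: 0.12
finger_force: 30.0
```

>>> play_rows(targets=[1,0,-0.15,0,0,0,0,1,0,0,0,0,0,0,1,0,0,0,0,0,0,1,0,0,0,0,0,0,1,0,0,0,0,0,0])

```text
time_s: 19.3
tcp_pos: [0.5539, 0.1136, 0.0897]
orientation: [[0.997, 0.075, 0.001], [0.075, -0.997, 0.0], [0.001, -0.0, -1.0]]
contact_force: [2.2, 1.1, 5.8]
finger_gap: 0.122
finger_force: 30.0
```

```bash
python3 - <<'E'
from h import *
to([.5541,.1142,.09],4.3)
C=cam('wrist');s=bot.observe();R=np.array(s['orientation']);t=np.array(s['tcp_pos'])
im=shot('wrist','w6.png').astype(int); w=((im.min(2)>150)&(im.max(2)-im.min(2)<60)).astype(np.uint8)
def T(p,z): q=R.T@(onz('wrist',p,z,C)-t); return np.round(np.array([-q[1],q[0]])*1000,1)
k,L,st,ce=cv2.connectedComponentsWithStats(w)
for i in range(1,k):
    if st[i,4]<150 or ce[i][1]>320: continue
    ys,xs=np.where(L==i); P=np.array([T(p,0) for p in zip(xs,ys)])
    print(st[i],'fwd',P[:,0].min(),P[:,0].max(),'right',P[:,1].min(),P[:,1].max())
shot('scene','s6.png')
E
```

```text
tcp [0.5539 0.1136 0.0897] yaw 4.28 t 19.3 F [2.2 1.1 5.8] gap 0.12155498773180998 delta units [ 0.009 -0.018 -0.011] az -0.002
[  64  117   66   44 1038] fwd 115.4 164.6 right 40.9 73.5
[ 253  117   66   44 1061] fwd -27.8 21.4 right 40.8 73.5
[272 201  17  60 897] fwd -5.5 8.0 right -44.8 7.5
[ 52 203  16  10 151] fwd 174.2 186.6 right -1.8 5.9
[  69  215   81   73 2350] fwd 112.1 179.0 right -70.6 -4.4
[272 293  14  48 596] fwd -3.2 8.7 right -125.1 -76.5
```

>>> play_rows(targets=[0.5,0,0,0,0,0,0,0.5,0,0,0,0,0,0,0.5,0,0,0,0,0,0,0.5,0,0,0,0,0,0,0.5,0,0,0,0,0,0])

```text
time_s: 19.9
tcp_pos: [0.5537, 0.1132, 0.0892]
orientation: [[0.997, 0.075, -0.0], [0.075, -0.997, -0.0], [-0.0, 0.0, -1.0]]
contact_force: [-1.5, 1.2, 0.4]
finger_gap: 0.49
finger_force: 0.0
```

>>> play_rows(targets=[0.5,0,0,-0.3,0,0,0,0.5,0,0,-0.7,0,0,0,0.5,0,0,-1,0,0,0,0.5,0,0,-1,0,0,0,0.5,0,0,-1,0,0,0])

```text
time_s: 20.4
tcp_pos: [0.5537, 0.1132, 0.2113]
orientation: [[0.997, 0.075, 0.0], [0.075, -0.997, 0.0], [0.001, -0.0, -1.0]]
contact_force: [-0.1, -0.2, -1.4]
finger_gap: 0.501
finger_force: 0.0
```

```bash
python3 - <<'E'
from h import *
to([.689,-.013,.2],95)
C=cam('wrist');im=shot('wrist','w7.png')
for n,p in (('nose top',[.549-.0054,.182+.0718,.058]),('bar',[.5541,.1142,.11])): print(n,proj('wrist',p,C))
E
```

```text
tcp [0.5537 0.1132 0.2113] yaw 4.28 t 20.4 F [-0.1 -0.2 -1.4] gap 0.5009680125689648 delta units [4.184 4.53  0.379] az -11.341
nose top [[139.42833287 190.33233096]]
bar [[280.17737339 205.25251534]]
```

View pics/w7.png

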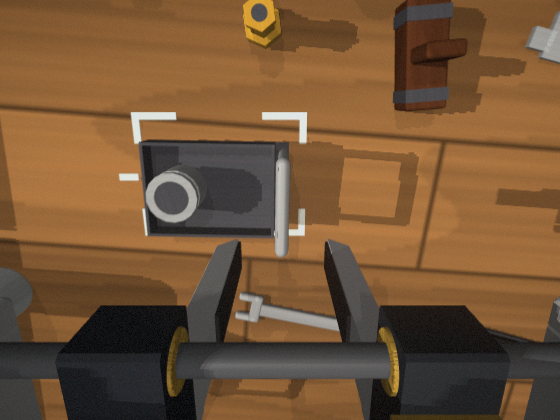

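The caddy (145–290, 143–237) sits centred and square between the corner marks with its piston upright, and the chock stands at (422,55). I'm fetching the chock.

>>> play_rows(targets=[0.5,0.84,0.91,0,0,0,0,0.5,0.84,0.91,0,0,0,0,0.5,0.84,0.91,0,0,0,0,0.5,0.84,0.91,0,0,0,0,0.5,0.82,0.91,0,0,0,0])

```text
time_s: 20.95
tcp_pos: [0.69, -0.0147, 0.2099]
orientation: [[0.997, 0.075, 0.0], [0.075, -0.997, -0.0], [0.0, 0.0, -1.0]]
contact_force: [0.7, -0.2, -0.4]
finger_gap: 0.5
finger_force: 0.0
```

>>> play_rows(targets=[0.5,0,0,0,0,0,-1,0.5,0,0,0,0,0,-1,0.5,0,0,0,0,0,-1,0.5,0,0,0,0,0,-1,0.5,0,0,0,0,0,-1])

```text
time_s: 21.45
tcp_pos: [0.689, -0.0136, 0.2098]
orientation: [[0.712, 0.702, 0.0], [0.702, -0.712, -0.0], [0.0, 0.0, -1.0]]
contact_force: [0.5, 0.2, 0.9]
finger_gap: 0.5
finger_force: 0.0
```

>>> play_rows(targets=[0.5,0,0,0,0,0,-1,0.5,0,0,0,0,0,-1,0.5,0,0,0,0,0,-1,0.5,0,0,0,0,0,-1,0.5,0,0,0,0,0,-1])

```text
time_s: 21.95
tcp_pos: [0.689, -0.0136, 0.2098]
orientation: [[0.094, 0.996, 0.0], [0.996, -0.094, -0.0], [0.0, 0.0, -1.0]]
contact_force: [-0.4, 0.2, -0.3]
finger_gap: 0.498
finger_force: 0.0
```

>>> play_rows(targets=[0.5,0,0,0,0,0,-1,0.5,0,0,0,0,0,-0.84,0.5,0,0,0,0,0,0,0.5,0,0,0,0,0,0,0.5,0,0,0,0,0,0])

```text
time_s: 22.45
tcp_pos: [0.6891, -0.0136, 0.2095]
orientation: [[-0.154, 0.988, 0.0], [0.988, 0.154, -0.0], [-0.0, 0.0, -1.0]]
contact_force: [0.3, -0.7, -0.1]
finger_gap: 0.506
finger_force: 0.0
```

```bash
python3 - <<'E'
from h import *
to([.6893,-.0135,.043],99)
C=cam('wrist');bot.read_camera('wrist')
for r in bot.trace('chock','wrist')[:2]: print(r['p'],np.round(r['centre']))
print([ (np.round(r['centre']),onz('wrist',r['centre'],0,C)) for r in bot.spot_point('chock','wrist')], proj('wrist',[[.6893,-.0135,0],[.6893,-.0135,.04]],C))
E
```

```text
tcp [ 0.6891 -0.0136  0.2095] yaw 98.84 t 22.45 F [ 0.3 -0.7 -0.1] gap 0.5059582974014863 delta units [2.00e-03 8.00e-03 5.55e+00] az -0.02
0.9 [287. 182.]
0.77 [284. 412.]
[(array([285., 177.]), array([ 0.69335394, -0.01375852,  0.        ]))] [[281.34163136 176.250264  ]
 [281.24907428 184.24140846]]
```

>>> play_rows(targets=[0.5,0,0,1,0,0,0,0.5,0,0,1,0,0,0,0.5,0,0,1,0,0,0,0.5,0,0,1,0,0,0,0.5,0,0,1,0,0,0])

```text
time_s: 23.1
tcp_pos: [0.689, -0.0136, 0.0583]
orientation: [[-0.156, 0.988, 0.0], [0.988, 0.156, -0.0], [-0.0, 0.0, -1.0]]
contact_force: [0.2, -0.8, 0.2]
finger_gap: 0.499
finger_force: 0.0
```

>>> play_rows(targets=[0.5,0,0,0.55,0,0,0,1,0,0,0,0,0,0,1,0,0,0,0,0,0,1,0,0,0,0,0,0,1,0,0,0,0,0,0])

```text
time_s: 23.6
tcp_pos: [0.6893, -0.0136, 0.0434]
orientation: [[-0.156, 0.988, 0.001], [0.988, 0.156, -0.0], [-0.0, 0.001, -1.0]]
contact_force: [0.0, -0.3, -0.3]
finger_gap: 0.195
finger_force: 0.0
```

>>> play_rows(targets=[1,0,0,0,0,0,0,1,0,0,0,0,0,0,1,0,0,0,0,0,0,1,0,0,0,0,0,0,1,0,0,0,0,0,0])

```text
time_s: 24.1
tcp_pos: [0.6892, -0.0136, 0.0433]
orientation: [[-0.156, 0.988, 0.001], [0.988, 0.156, -0.0], [-0.0, 0.001, -1.0]]
contact_force: [-1.2, 0.1, 4.9]
finger_gap: 0.146
finger_force: 30.0
```

>>> play_rows(targets=[1,0,0,-0.3,0,0,0,1,0,0,-0.9,0,0,0,1,0,0,-1,0,0,0,1,0,0,-1,0,0,0,1,0,0,-0.8,0,0,0.58])

```text
time_s: 24.6
tcp_pos: [0.689, -0.0136, 0.1647]
orientation: [[-0.076, 0.997, 0.0], [0.997, 0.076, -0.0], [-0.0, 0.0, -1.0]]
contact_force: [-0.3, 1.0, -2.8]
finger_gap: 0.148
finger_force: 30.0
```

>>> play_rows(targets=[1,0.84,-0.35,0,0,0,0,1,0.84,-0.35,0,0,0,0,1,0.84,-0.35,0,0,0,0,1,0.84,-0.35,0,0,0,0,1,0.84,-0.35,0,0,0,0])

```text
time_s: 25.1
tcp_pos: [0.6262, 0.1089, 0.1627]
orientation: [[-0.076, 0.997, -0.001], [0.997, 0.076, -0.0], [-0.0, -0.001, -1.0]]
contact_force: [0.3, 0.3, -3.0]
finger_gap: 0.147
finger_force: 30.0
```

>>> play_rows(targets=[1,0.84,-0.35,0,0,0,0,1,0.84,-0.35,0,0,0,0,1,0.84,-0.35,0,0,0,0,1,0.84,-0.35,0,0,0,0,1,0.84,-0.35,0,0,0,0])

```text
time_s: 25.6
tcp_pos: [0.5643, 0.2306, 0.1628]
orientation: [[-0.076, 0.997, -0.001], [0.997, 0.076, -0.0], [-0.0, -0.001, -1.0]]
contact_force: [-0.0, -0.3, -2.9]
finger_gap: 0.145
finger_force: 30.0
```

>>> play_rows(targets=[1,0.84,-0.35,0,0,0,0,1,0.84,-0.32,0,0,0,0,1,0,0,0,0,0,0,1,0,0,0,0,0,0,1,0,0,0,0,0,0])

```text
time_s: 26.1
tcp_pos: [0.5416, 0.2777, 0.1628]
orientation: [[-0.075, 0.997, -0.0], [0.997, 0.075, -0.0], [-0.0, -0.0, -1.0]]
contact_force: [-0.1, -0.5, -3.3]
finger_gap: 0.147
finger_force: 30.0
```

```bash
python3 - <<'E'
from h import *
to([.5417,.2797,.043],94.3)
C=cam('wrist');im=shot('wrist','w8.png')
u=np.array([-.075,.9972])
print(bot.observe()['finger_force'],proj('wrist',[[.5436,.2537,.058]],C))
E
```

```text
tcp [0.5416 0.2777 0.1628] yaw 94.32 t 26.1 F [-0.1 -0.5 -3.3] gap 0.14654255123670493 delta units [0.066 0.01  3.992] az 0.003
29.999258816242218 [[281.01064867 228.24047569]]
```

View pics/w8.png

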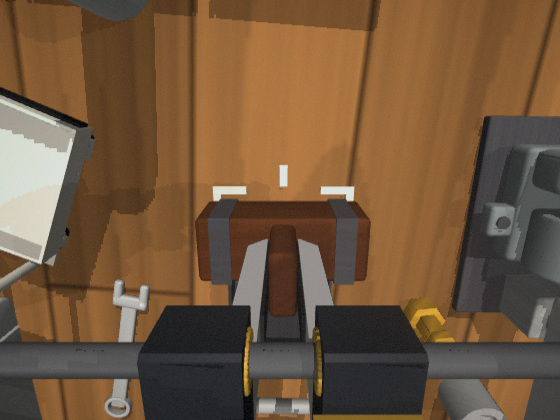

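The chock is held square: front edge at about row 201–206, rear top edge at row 279–282. I'm converting this to an in-hand offset.

```bash
python3 - <<'E'
from h import *
C=cam('wrist');s=bot.observe();R=np.array(s['orientation']);t=np.array(s['tcp_pos'])
T=lambda p,z:np.round((R.T@(onz('wrist',p,z,C)-t))*1000,1)
g=cv2.imread('pics/w8.png',0).astype(int)
for c in (208,228,342,360):
    col=cv2.GaussianBlur(g.astype(np.float32),(1,5),0)[:,c]; print(c,[int(v) for v in col[196:226:2]],[int(v) for v in col[268:292:2]])
zt,zb=.1628-.0034,.1628-.0434
for p in [(215,201),(350,201)]: print('front bottom',T(p,zb),'front top',T(p,zt))
for p in [(205,280),(362,279),(222,283),(342,283)]: print('rear top',T(p,zt))
for p in [(223,213),(343,213),(223,219)]: print('front top guess',T(p,zt))
E
```

```text
208 [115, 114, 111, 83, 51, 47, 47, 48, 47, 46, 49, 65, 73, 73, 73] [57, 58, 60, 61, 60, 58, 76, 118, 125, 125, 125, 126]
228 [110, 89, 61, 56, 58, 60, 60, 58, 58, 58, 59, 68, 75, 70, 71] [72, 71, 71, 70, 69, 73, 71, 70, 68, 69, 69, 73]
342 [109, 93, 66, 60, 61, 62, 59, 61, 62, 62, 63, 70, 76, 79, 79] [77, 77, 76, 75, 75, 76, 77, 77, 89, 108, 112, 112]
360 [109, 108, 110, 109, 107, 85, 52, 47, 49, 49, 51, 61, 71, 71, 68] [58, 58, 58, 59, 59, 55, 66, 99, 106, 105, 104, 105]
front bottom [ 18.3 -43.7  43.4] front top [ 29.8 -35.6   3.4]
front bottom [18.3 46.7 43.4] front top [29.7 38.5  3.4]
rear top [-18.6 -44.1   3.4]
rear top [-18.   48.2   3.4]
rear top [-20.6 -34.2   3.4]
rear top [-20.6  36.6   3.4]
front top guess [ 22.9 -31.5   3.4]
front top guess [22.8 35.   3.4]
front top guess [ 19.3 -31.7   3.4]
```

>>> play_rows(targets=[1,0.07,0,0.5,0,0,0,1,0,0,0.9,0,0,0,1,0,0,0.9,0,0,0,1,0,0,0.8,0,0,0,1,0,0,0.5,0,0,0])

```text
time_s: 26.65
tcp_pos: [0.5403, 0.2797, 0.0519]
orientation: [[-0.075, 0.997, -0.003], [0.997, 0.075, -0.001], [-0.001, -0.003, -1.0]]
contact_force: [-0.1, -0.4, -3.4]
finger_gap: 0.147
finger_force: 30.0
```

>>> play_rows(targets=[1,0,0,0.25,0,0,0,1,0,0,0.1,0,0,0,1,0,0,0.03,0,0,0,1,0,0,0,0,0,0,1,0,0,0,0,0,0])

```text
time_s: 27.15
tcp_pos: [0.5416, 0.2807, 0.0443]
orientation: [[-0.076, 0.997, 0.001], [0.997, 0.076, 0.001], [0.0, 0.001, -1.0]]
contact_force: [-0.0, 0.2, -3.2]
finger_gap: 0.153
finger_force: 30.0
```

>>> play_rows(targets=[0.5,0,0,0,0,0,0,0.5,0,0,0,0,0,0,0.5,0,0,0,0,0,0,0.5,0,0,0,0,0,0,0.5,0,0,0,0,0,0])

```text
time_s: 27.65
tcp_pos: [0.5413, 0.2806, 0.0436]
orientation: [[-0.076, 0.997, 0.0], [0.997, 0.076, 0.0], [0.0, 0.0, -1.0]]
contact_force: [-1.2, -0.9, 0.7]
finger_gap: 0.497
finger_force: 0.0
```

>>> play_rows(targets=[0.5,0,0,-0.4,0,0,0,0.5,0,0,-1,0,0,0,0.5,0,0,-1,0,0,0,0.5,0,0,-1,0,0,0,0.5,0,0,-1,0,0,0])

```text
time_s: 28.15
tcp_pos: [0.5411, 0.2805, 0.1777]
orientation: [[-0.076, 0.997, 0.001], [0.997, 0.076, 0.0], [0.0, 0.001, -1.0]]
contact_force: [-0.3, 0.6, 0.0]
finger_gap: 0.505
finger_force: 0.0
```

>>> play_rows(targets=[0.5,-1,0,-0.8,0,0,0,0.5,-1,0,-0.8,0,0,0,0.5,-1,0,0,0,0,0,0.5,0,0,0,0,0,0,0.5,0,0,0,0,0,0])

```text
time_s: 28.65
tcp_pos: [0.548, 0.1906, 0.2241]
orientation: [[-0.075, 0.997, 0.001], [0.997, 0.075, 0.0], [0.0, 0.001, -1.0]]
contact_force: [-0.5, 1.0, -0.3]
finger_gap: 0.502
finger_force: 0.0
```

```bash
python3 - <<'E'
from h import *
to([.5412,.2797,.043],94.3)
im=shot('wrist','w9.png')
E
```

```text
tcp [0.548  0.1906 0.2241] yaw 94.3 t 28.65 F [-0.5  1.  -0.3] gap 0.5017598848276545 delta units [ 2.976 -0.008  6.038] az -0.0
```

View pics/w9.png

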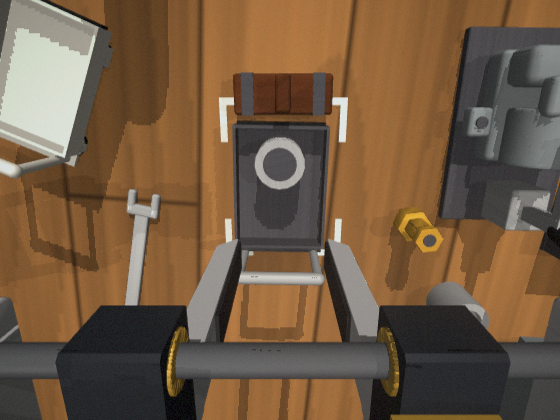

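The chock (233–332, rows 73–116) stands square just ahead of the nose (row 123). The caddy is centred between the marks and the piston is upright. I'll do one last gap check, then hand in.

```bash
python3 - <<'E'
from h import *
C=cam('wrist')
a=onz('wrist',(283,115.5),.04,C);b=onz('wrist',(283,123.5),.058,C);print(a,b,np.linalg.norm((a-b)[:2]))
if .002<np.linalg.norm((a-b)[:2])<.016: print(bot.sign_off())
E
```

```text
[0.54483859 0.25988078 0.04      ] [0.5453238  0.25299804 0.058     ] 0.0068998268883110996
the job is handed in; nothing more can be done
None
```

The job is handed in: the caddy is in the bay, centred to about 2 mm and square with its piston upright, and the chock stands square about 7 mm ahead of the nose; I never saw the castors, but the caddy's last 50 mm ran straight.

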